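# Lock a T-stud into a sliding slotted plate

### The arm

A 7-joint arm with a two-finger parallel gripper is mounted at the origin on the work surface. World frame = base frame: x ahead of the robot, y to its left, z up, the work surface at z = 0. Lengths are in m, angles in rad, forces in N, time in s.
With the tool pointing down it reaches from about 0.4 to 0.85 m from the base axis. Payload 6.9 kg.
Tool frame: the origin (TCP) lies between the finger pads; the fingertips stand ctrl.nose_length ahead of it and the grasp point (between the pads) lies 8 mm behind it (ctrl.nose_length is the distance from the TCP to the fingertips, in m); z points along the fingers, y is the line along which they close (so a half turn about z gives the same grasp; the last joint's range is limited). The gripper opens to 85 mm and grips with 20 to 120 N. Pads are 22 mm wide; open, the fingers measure 114 mm over their backs; the gripper's body (76 mm by 85 mm) begins 54 mm behind the grasp point. The pads swing forward as they close: fully open they stand 13 mm farther back than shut.
Start: joints at [1.341, 0.507, -0.238, 1.5, 0.126, 1.149, -0.155], TCP at [0.205, -0.59, 0.242] pointing down, gripper open.
Joint ranges: [-3.08, 3.08], [-0.24, 2.05], [-1.43, 1.35], [0, 2.5], [-1.52, 4.66], [0.17, 1.96], [-2.89, 2.89]. Speed limits (rad/s): [2.39, 2.39, 3.14, 3.14, 3.14, 3.14, 3.14].

### API

Orientations are given as a unit quaternion [w, x, y, z].
In Python, from cell import ctrl gives the robot as it stands.
- The arm moves only by the tool send_rows, never from a script. Its arguments are lists of equal length, an entry for each row: "turn": the turn, a rotation vector about the tool's x, y, z in rad, a list of three; "translation": the shift along the tool's x, y, z in mm, a list of three; "jaw": the closure in counts, from 0 (fully open) to 255 (shut). A call has 1 to 20 rows; each row shifts and turns the commanded pose from where the row before left it, along the tool's axes as they then stand; what a row does not reach is not made up. A row lasts 1/10 s, in which the tool goes at most 50 mm and 8.59 degrees, less where a joint would pass 70% of its speed; a pose out of reach is approached as far as the arm can. A call with a gripper value outside its range is refused whole. The fingers move at their own pace and stop on an object; "grip_force" is the grip in N (left out, the last holds). Time passes only in rows, so rows that do not move let the fingers close. It gives the time, the measured TCP pose, the force, the opening and the grip force at its end, in the units of the state.
- ctrl.state(): the state, without advancing time (a new reading comes with each control period).
- ctrl.grab_frame(name): name is "scene" or "side" or "wrist"; returns the picture (480x640x3 uint8, blue, green, red); there is no depth.
- ctrl.camera_info(name): a dict with "fx", "fy", "cx", "cy" (pixels), "cam_to_world" (4x4, takes a point from camera to world coordinates). Camera axes: x right, y up, looking along -z (the intrinsics and any distortion apply to the point x, -y, -z); pixel columns grow to the right and rows downward; lengths in m; the calibration is good to about 2 mm. A picture is of the moment at which its call begins: read the wrist's pose just before it. camera_info takes no time and is no camera call; for the wrist camera it gives the pose at the moment of the call.
- ctrl.job_done(): hands the job in; it is judged then, once.
The state is a dict: "time": time; "qpos": joint angles; "dq": joint speeds; "joint_torque": joint torques, N m; "eef_pos": TCP position; "eef_rot": TCP orientation; "force": force on the tool from outside, world axes, zero at the start; "torque": the same for the moment, N m; "opening": finger opening in m; "grip_force": force on a finger pad.
Only numpy, scipy, OpenCV 4.12 (cv2) and the standard library are available. Lean on these libraries where they do the work, as an engineer would, in place of code of your own. Each camera call takes 0.05 s, during which the arm holds its last target. There are 200 camera calls.

### The job

Take the T-stud out of the rack, pass its cross-bar through the slot of the fixture's sliding plate, press it down against the spring pad, turn it a quarter turn and let it come up so the cross-bar sits locked across the slot under the plate. The plate's place is not measured, so feel for the slot gently: never load the fixture with more than 40 N. Leave the pin in the rack and the bracket, wrench and jar as they are.

Things in the scene. Friction and masses are not known exactly. Their poses are not given: they have to be found in the camera images.
- stud_grip (a point): Centre of the grip of the T-stud: a dark steel flat 40 mm long (x), 12 mm thick (y), 26 mm high (z, up), on a round stem 7.6 mm in diameter with a collar (22 mm in diameter, 3 mm thick, underside 33 mm below this point). It hangs in the rack by the collar, foot down in a slotted place; lift it straight out by 50 mm. 70 to 120 g.
- stud_bar (a point): Centre of the cross-bar at the foot of the T-stud, 59 mm below the centre of its grip: 28 mm long along its x (parallel to the grip's length), 8 x 8 mm in section, sharp-edged; z up the stem. Foot to top of the stud: 76 mm.
- fixture: Fixed aluminium fixture 120 (x) x 122 (y) mm, 54 mm high, standing on the bench; origin on its underside, 26 mm from its centre towards -y, z up. Between its side walls a steel plate (70 x 140 mm, 5 mm thick, with one slot in its middle) slides stiffly (about 15 N) along fixture y. The plate is found anywhere within its 40 mm of travel; where is not measured.
- plate_end (a point): A fixed point on the fixture beyond the -y end of the slot's travel, at the height of the plate's top face, 50 mm above the fixture's origin, axes as the fixture's. The slot, 33 mm long along x and 11 mm wide along y, lies at x = 0 with its centre 6 to 46 mm from here towards +y. Under the plate four ribs 4 mm high leave a cross groove 13 mm wide along y: the bar turns (either way) only with its centre more than 13 mm below this point.
- lock_end (a point): The fixed point 9 mm below plate_end, 41 mm above the fixture's origin: the height of the cross-bar's centre when locked (bar along y, up against the plate). A flat spring pad under the plate, top at rest at this height, pushes up with 4 N plus 0.35 N per mm and stops hard after 18 mm. The bar can be turned at 5 to 12 mm below this point; 8 mm is a good depth (8 N).
- rack: Fixed grey plastic rack 180 (x) x 70 (y) x 45 mm high, origin at the centre of its underside; two slotted places 48 mm either side of the origin along rack x, slots 32 x 12 mm along rack x. One holds the T-stud, the other a plain pin.
- pin_center (a point): Half-way up a plain round pin with a round dark knob 24 mm in diameter, 72 mm overall, hanging in the other place of the rack; not to be moved.
- bracket_center (a point): Centre of a loose machined aluminium bracket, about 130 x 40 x 30 mm, lying between rack and fixture; not to be moved.
- wrench: Loose steel wrench 150 mm long lying along its x near the robot; origin under its middle; not to be moved.
- jar: Loose closed jar, 64 mm in diameter, 85 mm high, origin under its centre; not to be moved.
There are look-alikes about, which are no part of the job. What is shaped like the part that bears stud_grip but pink is not meant.

How it is judged:
On the way:
1. the cross-bar has passed down through the plate's slot, along it (z of stud_bar in the frame of fixture below 0.041 m and angle between the x axis of stud_bar and the x axis of fixture, either way round below 0.3 rad and x of stud_bar in the frame of fixture between -0.006 and 0.006 m and y of stud_bar in the frame of fixture between 0.001 and 0.051 m), for 0.1 s.
At the end, for the whole second after the job is handed in: The T-stud stands upright (within 0.15 rad) and at rest in the fixture, its cross-bar across the slot (within 0.3 rad of fixture y), up against the plate's underside (bar centre 41 mm above the fixture's underside, within 2 mm), within 6 mm of the origin in fixture x and 1 to 51 mm from it in y (z of stud_bar in the frame of fixture between 0.039 and 0.043 m and x of stud_bar in the frame of fixture between -0.006 and 0.006 m and y of stud_bar in the frame of fixture between 0.001 and 0.051 m and angle between the x axis of stud_bar and the y axis of fixture, either way round below 0.3 rad and angle between stud_bar's own z axis and vertical below 0.15 rad and linear speed of stud below 0.02 m/s); the robot touches nothing.
It fails at once if the stud loads the fixture with more than 40 N (contact force between stud and fixture above 40 N).
It fails at once if the robot itself loads the fixture with more than 40 N (contact force between any of the fingers, the arm and fixture above 40 N).
It fails at once if the pin, bracket, wrench or jar is moved by more than 20 mm (distance of any of pin_center, bracket_center, wrench, jar from where it was at the start of the episode above 0.02 m).
It also fails if it takes over 72 s, if anything falls off the work surface, if the arm or the gripper's body presses on something with over 40 N, if the wrist force passes 120 N, or if a joint passes its speed limit or range.

## Working session

There is one attempt and no reset: what is moved stays moved. The work goes in short steps, Python scripts to look and compute and a tool call to move; the robot and the scene stay as the last step left them, time stands still between calls to the robot, and variables do not carry over. Pictures are saved under pics/ and viewed, at most 10 in all, crops included, and the job is handed in when it is done.

Besides the shell and the picture viewer there is one more tool, called after "Call:" in YAML: its name, and indented under it one key for each argument. send_rows: Moves the arm, as the interface text tells. Its arguments: {"type":"object","properties":{"turn":{"type":"array","items":{"type":"array","items":{"type":"number"}}},"translation":{"type":"array","items":{"type":"array","items":{"type":"number"}}},"jaw":{"type":"array","items":{"type":"number"}},"grip_force":{"type":"number"}},"required":["turn","translation","jaw"]}

```bash
mkdir -p pics; ls
python3 - <<'E'
from cell import ctrl
import cv2,numpy as np
np.set_printoptions(precision=4,suppress=True)
for n in("scene","side"):
    cv2.imwrite(f"pics/{n}0.png",ctrl.grab_frame(n)); i=ctrl.camera_info(n); print(n,i)
s=ctrl.state();print(s,ctrl.nose_length)
print(ctrl.camera_info("wrist"))
E
```

```text
pics
scene {'fx': 541.5055587721652, 'fy': 541.5055587721652, 'cx': 325.99856810400706, 'cy': 238.19016386472074, 'cam_to_world': array([[-0.691 , -0.3634,  0.6248,  1.1   ],
       [ 0.7227, -0.3653,  0.5868,  0.4319],
       [ 0.015 ,  0.857 ,  0.5151,  0.5688],
       [ 0.    ,  0.    ,  0.    ,  1.    ]])}
side {'fx': 542.2260690648862, 'fy': 542.2260690648862, 'cx': 316.95064028601405, 'cy': 233.45261936279408, 'cam_to_world': array([[ 0.9989,  0.0219, -0.042 ,  0.4676],
       [-0.0448,  0.7244, -0.6879, -0.7484],
       [ 0.0154,  0.689 ,  0.7246,  0.7611],
       [ 0.    ,  0.    ,  0.    ,  1.    ]])}
{'time': 0.1, 'qpos': array([ 1.3415,  0.5083, -0.2375,  1.501 ,  0.1257,  1.1489, -0.1548]), 'dq': array([ 0.001 , -0.0005, -0.0001, -0.0016, -0.0013,  0.0015,  0.0014]), 'joint_torque': array([ -0.0052, -62.1835,  -2.1946, -25.0205,   0.0126,   0.0078,
         0.    ]), 'eef_pos': array([ 0.2051, -0.5899,  0.2415]), 'eef_rot': array([-0.0008,  0.986 ,  0.1666, -0.0002]), 'force': array([ 0.2592,  0.4136, -0.0912]), 'torque': array([ 0.0428, -0.0066,  0.0262]), 'grip_force': 0.0, 'opening': 0.0849245383730549} 0.011
{'fx': 367.6361553823578, 'fy': 367.6361553823578, 'cx': 318.30756281651816, 'cy': 240.30494535947335, 'cam_to_world': array([[ 0.3276,  0.8924,  0.3102,  0.287 ],
       [-0.9448,  0.3102,  0.1053, -0.5611],
       [-0.0023, -0.3276,  0.9448,  0.3734],
       [ 0.    ,  0.    ,  0.    ,  1.    ]])}
```

View pics/scene0.png

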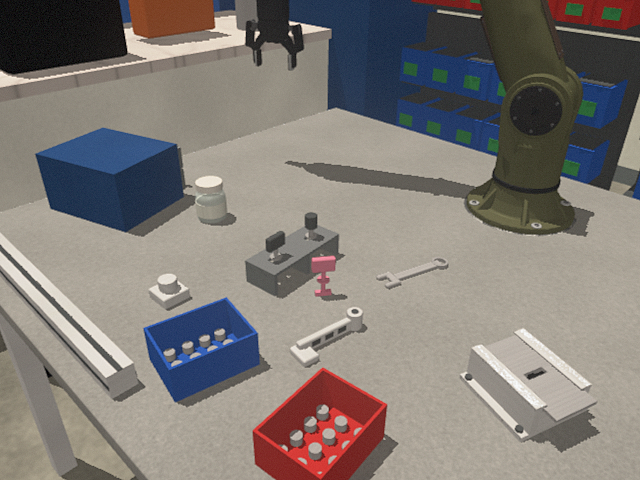

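View pics/side0.png

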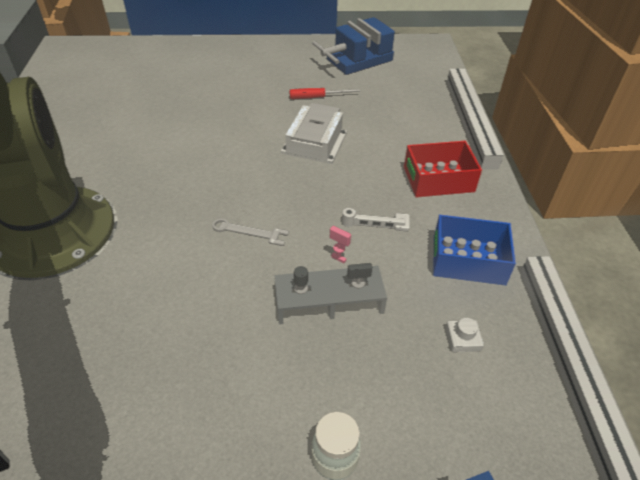

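The stud candidates are the dark flat at scene (275,242) / side (360,270), the pink look-alike at scene (322,268) / side (340,240), and the pin with a round knob at scene (311,222) / side (300,275). The dark flat in the rack fits the description. I'll confirm it in an enlarged crop that also takes in the fixture.

```bash
cat > h.py <<'E'
import numpy as np,cv2
from cell import ctrl
np.set_printoptions(precision=4,suppress=True)
def ray(i,p):
    d=np.array([(p[0]-i["cx"])/i["fx"],-(p[1]-i["cy"])/i["fy"],-1]); M=i["cam_to_world"]
    d=M[:3,:3]@d; return M[:3,3],d/np.linalg.norm(d)
def tri(obs):
    A=np.zeros((3,3));b=np.zeros(3)
    for i,p in obs:
        o,d=ray(i,p);P=np.eye(3)-np.outer(d,d);A+=P;b+=P@o
    x=np.linalg.solve(A,b)
    return x,[round(1e3*np.linalg.norm(np.cross(ray(i,p)[1],x-ray(i,p)[0])),1) for i,p in obs]
def atz(i,p,z):
    o,d=ray(i,p); return o+d*(z-o[2])/d[2]
def proj(i,X):
    M=i["cam_to_world"];c=M[:3,:3].T@(np.asarray(X)-M[:3,3]);return i["cx"]+i["fx"]*c[0]/-c[2],i["cy"]-i["fy"]*c[1]/-c[2]
E
python3 - <<'E'
from h import *
S=ctrl.camera_info("scene");D=ctrl.camera_info("side")
for n,a,b in(("stud",(275,242),(360,270)),("pin",(311,220),(300,274)),("slot",(537,372),(317,122)),("bracket",(327,336),(377,220)),("pink",(322,264),(340,236)),("jar",(210,185),(336,428))): print(n,*tri([(S,a),(D,b)]))
a=cv2.imread("pics/scene0.png");b=cv2.imread("pics/side0.png")
C=lambda m,x,y,w:cv2.resize(m[y:y+w*3//4,x:x+w],(400,300),interpolation=cv2.INTER_CUBIC)
cv2.imwrite("pics/m.png",np.vstack([np.hstack([C(a,240,205,120),C(b,270,250,120)]),np.hstack([C(a,450,320,160),C(b,270,90,100)])]))
E
```

```text
stud [ 0.5744 -0.1831  0.0761] [np.float64(0.2), np.float64(0.2)]
pin [ 0.4765 -0.1914  0.0789] [np.float64(1.2), np.float64(1.2)]
slot [0.5232 0.2764 0.0492] [np.float64(2.1), np.float64(2.1)]
bracket [ 0.6312 -0.002   0.0091] [np.float64(0.5), np.float64(0.5)]
pink [ 0.5494 -0.0924  0.0615] [np.float64(0.9), np.float64(0.9)]
jar [ 0.5176 -0.4489  0.0769] [np.float64(1.5), np.float64(1.5)]
```

View pics/m.png

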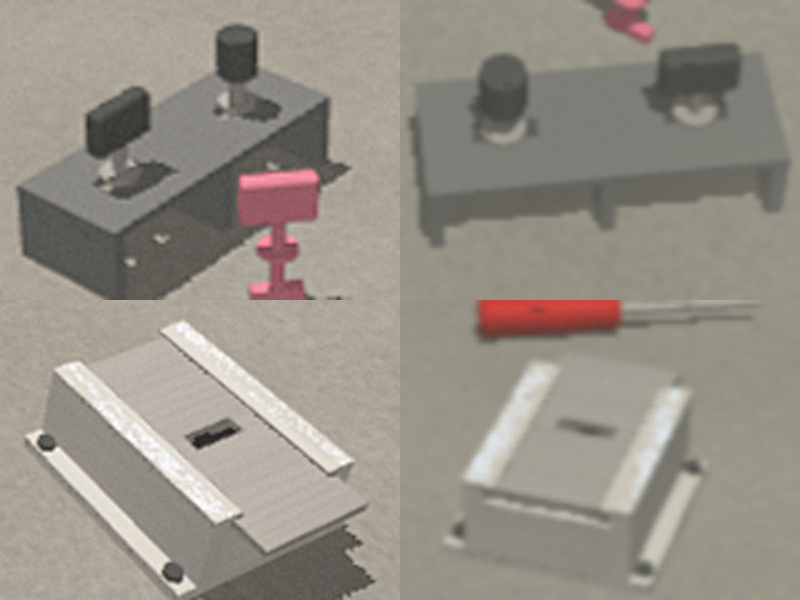

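The crop confirms it: the dark flat on a stem with a collar hangs in the rack's +x place, the pin has the round knob, and the pink one stands free. The slot is visible in the plate. I'll move above the stud with the tool x along the rack.

Call:
send_rows:
  turn:
    - [0,0,0.125]
    - [0,0,0.125]
    - [0,0,0]
    - [0,0,0]
    - [0,0,0]
    - [0,0,0]
    - [0,0,0]
    - [0,0,0]
    - [0,0,0]
    - [0,0,0]
    - [0,0,0]
    - [0,0,0]
    - [0,0,0]
    - [0,0,0]
    - [0,0,0]
    - [0,0,0]
    - [0,0,0]
  translation:
    - [0,0,0]
    - [0,0,0]
    - [28.7,-26.7,0]
    - [28.7,-26.7,0]
    - [28.7,-26.7,0]
    - [28.7,-26.7,0]
    - [28.7,-26.7,0]
    - [28.7,-26.7,0]
    - [28.7,-26.7,0]
    - [28.7,-26.7,0]
    - [28.7,-26.7,0]
    - [28.7,-26.7,0]
    - [28.7,-26.7,0]
    - [28.7,-26.7,0]
    - [28.7,-26.7,0]
    - [28.7,-26.7,0]
    - [0,0,0]
  jaw: [0,0,0,0,0,0,0,0,0,0,0,0,0,0,0,0,0]

```text
time: 1.8
eef_pos: [0.5774, -0.1771, 0.2418]
eef_rot: [-0.002, 0.999, 0.047, 0.001]
force: [-1.2, 0.9, -0.6]
opening: 0.0853
grip_force: 0.0
```

Run:
```python
from h import *
i=ctrl.camera_info("wrist");f=ctrl.grab_frame("wrist");np.savez("w1.npz",**i);cv2.imwrite("pics/w1.png",f)
s=ctrl.state();print(s["time"],s["eef_pos"],s["eef_rot"],s["qpos"])
print(proj(i,(.5744,-.1831,.078)))
```

```text
1.85 [ 0.5755 -0.1803  0.2416] [-0.001   0.999   0.0452 -0.0001] [ 0.437   0.4765 -0.2739  1.5612  0.1359  1.1235 -1.3472]
(np.float64(327.5633398613693), np.float64(226.70334259164179))
```

View pics/w1.png

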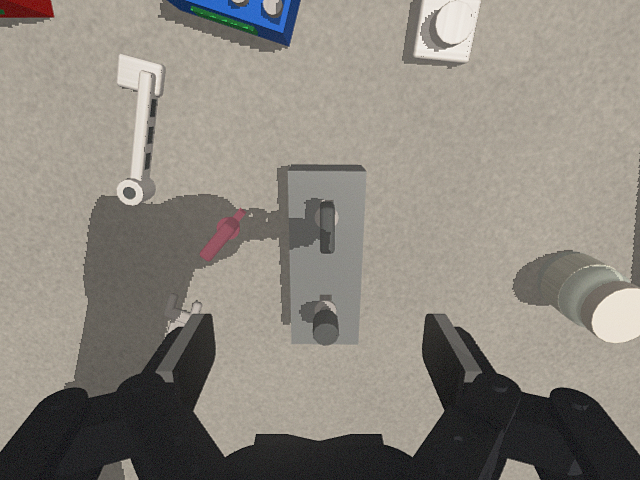

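The wrist view shows the stud grip as a vertical bar from (328,201) to (327,253), the pin knob at (325,325) and the pink part at (222,235). I'll descend with the jaws part closed and take a second look.

Call:
send_rows:
  turn:
    - [0,0,0]
    - [0,0,0]
    - [0,0,0]
    - [0,0,0]
    - [0,0,0]
  translation:
    - [-1,3,25]
    - [0,0,30]
    - [0,0,25]
    - [0,0,10]
    - [0,0,0]
  jaw: [110,110,110,110,110]

```text
time: 2.35
eef_pos: [0.572, -0.1876, 0.151]
eef_rot: [-0.0, 0.999, 0.042, -0.002]
force: [0.4, -0.3, 0.3]
opening: 0.0485
grip_force: 0.0
```

Run:
```python
from h import *
i=ctrl.camera_info("wrist");f=ctrl.grab_frame("wrist");np.savez("w2.npz",**i);cv2.imwrite("pics/w2.png",f)
s=ctrl.state();print(s["time"],s["eef_pos"],s["eef_rot"],s["opening"])
print(proj(i,(.5744,-.1831,.078)),proj(i,(.5744,-.1831,.091)))
a=cv2.imread("pics/w1.png")[190:270,290:370];b=f[160:320,240:400]
cv2.imwrite("pics/w2c.png",np.hstack([cv2.resize(a,(400,400),interpolation=2),cv2.resize(b,(400,400),interpolation=2)]))
```

```text
2.4 [ 0.5729 -0.1876  0.1523] [-0.      0.9991  0.0419 -0.0004] 0.04835306478599983
(np.float64(313.4923384171475), np.float64(259.99229917563446)) (np.float64(313.17507482144464), np.float64(268.72341404988066))
```

View pics/w2c.png

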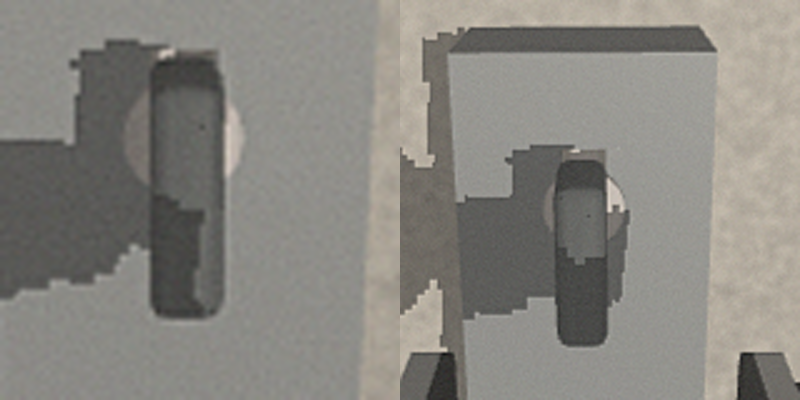

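The left crop has the grip's top-face ends at wrist1 (327.3,207.6) and (327.3,253.6). The right crop has them at wrist2 (312.6,236.8) and (312.6,298.4).

Run:
```python
from h import *
A=np.load("w1.npz");B=np.load("w2.npz")
p=tri([(A,(327.3,207.6)),(B,(312.6,236.8))]);q=tri([(A,(327.3,253.6)),(B,(312.6,298.4))]);print(p,q,(p[0]+q[0])/2)
for I,a,b in((A,(327.3,207.6),(327.3,253.6)),(B,(312.6,236.8),(312.6,298.4))):
    x,y=atz(I,a,.091),atz(I,b,.091);print(x,y,(x+y)/2,np.arctan2(*(x-y)[1::-1]),np.linalg.norm(x-y))
# fixture: slot ends, both cameras, at z .05
S=ctrl.camera_info("scene");D=ctrl.camera_info("side")
for I,a,b in((S,(524,376),(546,368.8)),(D,(309.5,121),(323.5,123.5))):print(atz(I,a,.05),atz(I,b,.05))
# rail inner edge of rails, scene montage /2.5
for a,b in(((55,370),(240,515)),((165,330),(335,472))):
    x,y=[atz(S,(450+u*.4,320+(v-300)*.4),.054) for u,v in(a,b)];print("rail",x,y,np.arctan2(*(y-x)[1::-1]))
s=ctrl.state();r=s["eef_rot"];print(2*np.arctan2(r[2],r[1]))
```

```text
(array([ 0.5944, -0.1809,  0.0935]), [np.float64(0.4), np.float64(0.4)]) (array([ 0.5549, -0.1844,  0.0899]), [np.float64(0.2), np.float64(0.2)]) [ 0.5747 -0.1827  0.0917]
[ 0.594  -0.1807  0.091 ] [ 0.5553 -0.1846  0.091 ] [ 0.5746 -0.1826  0.091 ] 0.10032833221444086 0.03888832295678542
[ 0.5934 -0.1813  0.091 ] [ 0.5555 -0.1842  0.091 ] [ 0.5745 -0.1828  0.091 ] 0.07755405495293083 0.03802672901131339
[0.5403 0.2682 0.05  ] [0.5071 0.2832 0.05  ]
[0.5077 0.2766 0.05  ] [0.5387 0.2663 0.05  ]
rail [0.5456 0.1929 0.054 ] [0.573  0.3123 0.054 ] 1.345577193489061
rail [0.471  0.2208 0.054 ] [0.5116 0.3347 0.054 ] 1.228320422363129
0.08390044169088277
```

Call:
send_rows:
  turn:
    - [0,0,0]
    - [0,0,0]
    - [0,0,0]
    - [0,0,0]
    - [0,0,0]
    - [0,0,0]
  translation:
    - [2.1,-4.7,15]
    - [0,0,25]
    - [0,0,25]
    - [0,0,11]
    - [0,0,5]
    - [0,0,0]
  jaw: [110,110,110,110,110,110]

```text
time: 3.0
eef_pos: [0.5754, -0.1822, 0.0719]
eef_rot: [0.0, 0.999, 0.042, 0.0]
force: [0.2, -0.1, -0.8]
opening: 0.0488
grip_force: 0.0
```

Call:
send_rows:
  turn:
    - [0,0,0]
    - [0,0,0]
    - [0,0,0]
    - [0,0,0]
    - [0,0,0]
    - [0,0,0]
    - [0,0,0]
    - [0,0,0]
  translation:
    - [0,0,0]
    - [0,0,0]
    - [0,0,0]
    - [0,0,0]
    - [0,0,0]
    - [0,0,0]
    - [0,0,0]
    - [0,0,0]
  jaw: [255,255,255,255,255,255,255,255]
  grip_force: 60

```text
time: 3.8
eef_pos: [0.5755, -0.1823, 0.0721]
eef_rot: [0.0, 0.999, 0.042, 0.001]
force: [-1.2, -0.2, 7.3]
opening: 0.0109
grip_force: 61.6
```

Call:
send_rows:
  turn:
    - [0,0,0]
    - [0,0,0]
    - [0,0,0]
    - [0,0,0]
    - [0,0,0]
    - [0,0,0]
    - [0,0,0]
  translation:
    - [0,0,-5]
    - [0,0,-15]
    - [0,0,-20]
    - [0,0,-25]
    - [0,0,-30]
    - [0,0,-25]
    - [0,0,-10]
  jaw: [255,255,255,255,255,255,255]

```text
time: 4.5
eef_pos: [0.5758, -0.1821, 0.2038]
eef_rot: [0.0, 0.999, 0.042, 0.002]
force: [-0.4, 0.3, -1.0]
opening: 0.011
grip_force: 60.7
```

Call:
send_rows:
  turn:
    - [0,0,0]
    - [0,0,0]
    - [0,0,0]
    - [0,0,0]
    - [0,0,0]
    - [0,0,0]
    - [0,0,0]
    - [0,0,0]
    - [0,0,0]
    - [0,0,0]
    - [0,0,0]
    - [0,0,0]
    - [0,0,0]
    - [0,0,0]
    - [0,0,0.101]
    - [0,0,0.101]
    - [0,0,0.101]
    - [0,0,0.101]
    - [0,0,0]
    - [0,0,0]
  translation:
    - [-2,-15,0]
    - [-5,-34,0]
    - [-5,-36,0]
    - [-5,-36,0]
    - [-5,-36,0]
    - [-5,-36,0]
    - [-5,-36,0]
    - [-5,-36,0]
    - [-6,-36,0]
    - [-6,-36,0]
    - [-6,-36,0]
    - [-6,-36,0]
    - [-5,-36,0]
    - [-4,-37,0]
    - [0,0,0]
    - [0,0,0]
    - [0,0,0]
    - [0,0,0]
    - [0,0,0]
    - [0,0,0]
  jaw: [255,255,255,255,255,255,255,255,255,255,255,255,255,255,255,255,255,255,255,255]

```text
time: 6.5
eef_pos: [0.4632, 0.2925, 0.2002]
eef_rot: [0.001, 0.988, -0.157, -0.001]
force: [-0.3, -0.4, -0.1]
opening: 0.0111
grip_force: 60.6
```

Run:
```python
from h import *
i=ctrl.camera_info("wrist");f=ctrl.grab_frame("wrist");np.savez("w3.npz",**i);cv2.imwrite("pics/w3.png",f)
s=ctrl.state();print(s["time"],s["eef_pos"],s["eef_rot"],s["opening"],s["qpos"],s["force"],s["grip_force"])
```

```text
6.55 [0.4635 0.2924 0.2004] [ 0.0005  0.9876 -0.1573 -0.0007] 0.010784203722305125 [-0.4441  0.4292 -0.2393  1.7663  0.1201  0.9619 -2.6181] [-0.7526 -0.1505 -0.8724] 60.647056102752686
```

View pics/w3.png

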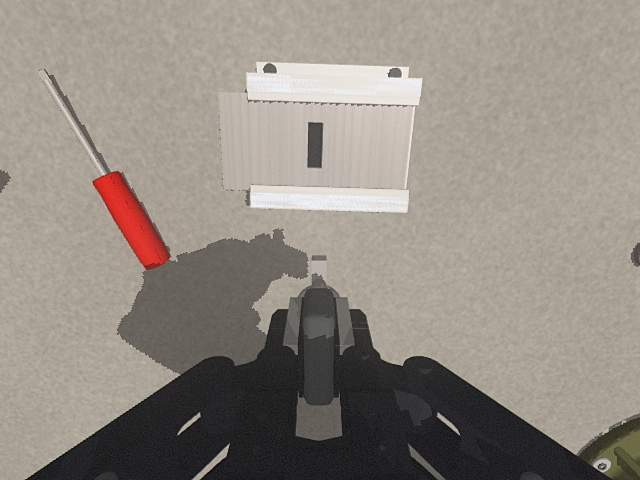

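The wrist view shows the slot at (315,145), the rails as horizontal bands at rows 88 and 198, and the held stud's bar tip at (319,257). I'll find the slot by thresholding and get the rail edges from the plate and rail contrast.

Run:
```python
from h import *
i=np.load("w3.npz");f=cv2.imread("pics/w3.png");g=cv2.cvtColor(f,6)
r=g[110:182,290:340];m=(r<105).astype(np.uint8)
c=max(cv2.findContours(m,0,2)[0],key=cv2.contourArea)
R=cv2.minAreaRect(c);print(R,cv2.boundingRect(c))
x0,y0,w,h=cv2.boundingRect(c);x0+=290;y0+=110
x0-=.5;y0-=.5;pts=[(x0+w/2,y0),(x0+w/2,y0+h),(x0,y0+h/2),(x0+w,y0+h/2)]
P=[atz(i,p,.05) for p in pts];print(np.array(P),(P[0]+P[1])/2,np.linalg.norm(P[0]-P[1]),np.linalg.norm(P[2]-P[3]))
# rail lines: edge rows
def edge(y0,y1,xs):
    G=cv2.GaussianBlur(g,(1,5),0).astype(float);e=[]
    for x in xs:
        d=np.abs(np.diff(G[y0:y1,x]));e.append((x,y0+.5+np.argmax(d)))
    e=np.array(e);k=np.polyfit(e[:,0],e[:,1],1);k=np.polyfit(*e[np.abs(np.polyval(k,e[:,0])-e[:,1])<2].T,1);return k
for a,b in((180,195),(96,112),(200,218),(68,84)):
    k=edge(a,b,range(262,402));X=[atz(i,(x,np.polyval(k,x)),.054) for x in(262,402)]
    print(a,k,X[0][:2],X[1][:2],"x-axis yaw",np.arctan2(*(X[0]-X[1])[1::-1])-np.pi/2)
S=ctrl.camera_info("scene");D=ctrl.camera_info("side")
print(tri([(i,(x0+w/2,y0+h/2)),(S,(535,372.4)),(D,(316.5,122.2))]))
s=ctrl.state();q=s["eef_rot"];print(2*np.arctan2(q[2],q[1]),i["cam_to_world"])
cv2.imwrite("pics/w3c.png",cv2.resize(f[230:420,260:380],None,fx=4,fy=3,interpolation=2)[:570])
```

```text
((25.0, 34.5), (14.0, 45.0), 0.0) (18, 12, 15, 46)
[[0.5402 0.2717 0.05  ]
 [0.5087 0.2822 0.05  ]
 [0.5265 0.2821 0.05  ]
 [0.523  0.2715 0.05  ]] [0.5245 0.2769 0.05  ] 0.03326154360272897 0.01116733366823097
180 [  0.029  177.5385] [0.5091 0.3244] [0.4729 0.224 ] x-axis yaw -0.3458173024521116
96 [ 0.033  90.6276] [0.5661 0.3025] [0.5324 0.2093] x-axis yaw -0.34726552922775755
200 [  0.0311 199.46  ] [0.4927 0.3308] [0.4555 0.2283] x-axis yaw -0.34858438072812326
68 [-0.022  81.1675] [0.5806 0.297 ] [0.5523 0.2044] x-axis yaw -0.29622831326572285
(array([0.5237, 0.2759, 0.0483]), [np.float64(1.4), np.float64(1.2), np.float64(1.1)])
-0.3158329335684516 [[-0.3111  0.8973  0.3133  0.5457]
 [-0.9504 -0.2941 -0.1017  0.2676]
 [ 0.0009 -0.3293  0.9442  0.3319]
 [ 0.      0.      0.      1.    ]]
```

View pics/w3c.png

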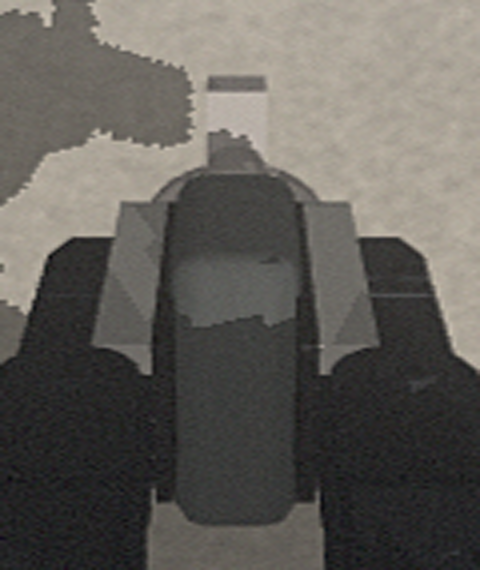

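The crop shows the bar's +x end: top edge at wrist (319.3,260.3), bottom edge at (319.3,255). The stud is held straight.

Run:
```python
from h import *
i=np.load("w3.npz");s=ctrl.state();t=s["eef_pos"];y=-.3158
ex=np.array([np.cos(y),np.sin(y)]);ey=np.array([np.sin(y),-np.cos(y)])
for p,z in(((319.3,260.3),.1514),((319.3,255),.1434)):
    d=(atz(i,p,z)-t)[:2];print("tip in tool",d@ex,d@ey)
# grip top edges in crop: cols 165..303 at far end row 175; top z
for p,z in(((260+237/4,230+180/3),t[2]+.019),((260+236/4,230+522/3),t[2]+.019)):
    d=(atz(i,p,z)-t)[:2];print("grip",d@ex,d@ey)
d=np.array([.5245,.2769])-t[:2];print("slot in tool",d@ex,d@ey)
```

```text
tip in tool 0.011665627556584065 -0.001344105915638328
tip in tool 0.011529120502595067 -0.001316770907092562
grip 0.02872314649831827 -0.001598298443160752
grip -0.019888929763889555 -0.00168195838062612
slot in tool 0.06279269825319277 -0.0041898443659174524
```

Call:
send_rows:
  turn:
    - [0,0,0]
    - [0,0,0]
    - [0,0,0]
    - [0,0,0.027]
    - [0,0,0]
    - [0,0,0]
    - [0,0,0]
    - [0,0,0]
    - [0,0,0]
  translation:
    - [20,-1,0]
    - [30,-1,0]
    - [15.2,-0.7,0]
    - [0,0,10]
    - [0,0,25]
    - [0,0,25]
    - [0,0,15]
    - [0,0,8]
    - [0,0,0]
  jaw: [255,255,255,255,255,255,255,255,255]

```text
time: 7.45
eef_pos: [0.5257, 0.2745, 0.117]
eef_rot: [0.001, 0.985, -0.172, -0.001]
force: [-0.1, -0.1, -0.0]
opening: 0.0109
grip_force: 60.7
```

Run:
```python
from h import *
i=ctrl.camera_info("wrist");f=ctrl.grab_frame("wrist");np.savez("w4.npz",**i);cv2.imwrite("pics/w4.png",f)
s=ctrl.state();print(s["time"],s["eef_pos"],s["eef_rot"],s["force"])
p=proj(i,(.5245,.2769,.05));print(p)
x,y=int(p[0]),int(p[1])
cv2.imwrite("pics/w4c.png",cv2.resize(f[y-110:y+40,x-100:x+100],None,fx=4,fy=4,interpolation=2));print(x-100,y-110)
```

```text
7.5 [0.5264 0.2748 0.118 ] [ 0.0001  0.9851 -0.172  -0.0005] [ 0.4221  0.4435 -0.4025]
(np.float64(318.44195355282073), np.float64(270.22319403260997))
218 160
```

View pics/w4c.png

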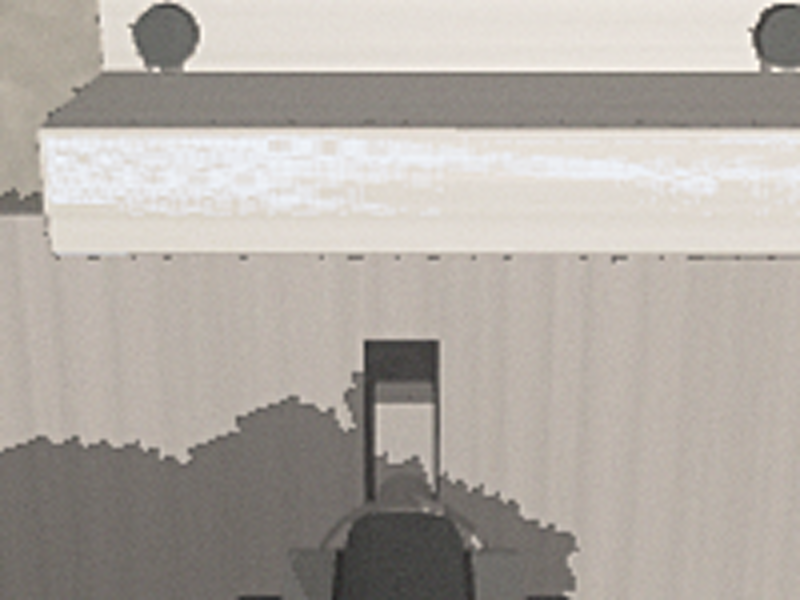

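The slot's far end is at wrist row 245 and spans columns 364–438 of the crop. The bar spans columns 375–437, about 0.6 mm to the right of the slot's centre. Next is the gap along x.

Run:
```python
from h import *
i=np.load("w4.npz");s=ctrl.state();t=s["eef_pos"];q=s["eef_rot"];y=2*np.arctan2(q[2],q[1]);print(y)
ex=np.array([np.cos(y),np.sin(y)]);ey=np.array([np.sin(y),-np.cos(y)])
P=lambda c,r:(218+c/4-.1,160+r/4-.1)
for n,p,z in(("slotL",P(364,341),.05),("slotR",P(439,341),.05),("topL",P(375,403),t[2]-.049),("topR",P(437,403),t[2]-.049),("bot",P(406,380),t[2]-.057)):
    d=(atz(i,p,z)-t)[:2]*1e3;print(n,d@ex,d@ey)
```

```text
-0.34571459081634887
slotL 13.182986085041543 -6.838482457557221
slotR 13.169653520026673 3.9448710691725037
topL 11.419359907307635 -4.963532525985927
topR 11.408826988163597 3.217248090201042
bot 11.514745458365262 -0.8423784705226952
```

Call:
send_rows:
  turn:
    - [0,0,0]
    - [0,0,0]
    - [0,0,0]
    - [0,0,0]
    - [0,0,0]
    - [0,0,0]
    - [0,0,0]
  translation:
    - [-0.8,-0.6,3]
    - [0,0,4]
    - [0,0,2]
    - [0,0,1]
    - [0,0,1]
    - [0,0,0.5]
    - [0,0,0]
  jaw: [255,255,255,255,255,255,255]

```text
time: 8.2
eef_pos: [0.5266, 0.2753, 0.1068]
eef_rot: [-0.0, 0.985, -0.172, -0.0]
force: [0.3, 0.6, -0.7]
opening: 0.0109
grip_force: 60.7
```

Call:
send_rows:
  turn:
    - [0,0,0]
    - [0,0,0]
    - [0,0,0]
  translation:
    - [0,0,0.7]
    - [0,0,0.7]
    - [0,0,0]
  jaw: [255,255,255]

```text
time: 8.5
eef_pos: [0.5266, 0.2752, 0.1053]
eef_rot: [0.0, 0.985, -0.172, -0.0]
force: [0.4, 0.3, -1.3]
opening: 0.0114
grip_force: 60.7
```

Call:
send_rows:
  turn:
    - [0,0,0]
    - [0,0,0]
    - [0,0,0]
    - [0,0,0]
  translation:
    - [0,0,0.7]
    - [0,0,0.7]
    - [0,0,0.7]
    - [0,0,0]
  jaw: [255,255,255,255]

```text
time: 8.9
eef_pos: [0.5266, 0.2752, 0.1032]
eef_rot: [0.0, 0.985, -0.172, -0.0]
force: [-0.2, -0.2, -1.0]
opening: 0.011
grip_force: 60.7
```

Call:
send_rows:
  turn:
    - [0,0,0]
    - [0,0,0]
    - [0,0,0]
    - [0,0,0]
  translation:
    - [0,0,0.8]
    - [0,0,0.8]
    - [0,0,0.8]
    - [0,0,0]
  jaw: [255,255,255,255]

```text
time: 9.3
eef_pos: [0.5265, 0.2752, 0.1008]
eef_rot: [0.0, 0.985, -0.172, -0.0]
force: [-0.5, 0.2, -0.1]
opening: 0.0112
grip_force: 60.7
```

The bar is in the slot with no contact force. I'll press down on the spring pad.

Call:
send_rows:
  turn:
    - [0,0,0]
    - [0,0,0]
    - [0,0,0]
    - [0,0,0]
    - [0,0,0]
    - [0,0,0]
    - [0,0,0]
  translation:
    - [0,0,1]
    - [0,0,1]
    - [0,0,1]
    - [0,0,1]
    - [0,0,1]
    - [0,0,1]
    - [0,0,0]
  jaw: [255,255,255,255,255,255,255]

```text
time: 10.0
eef_pos: [0.5267, 0.2752, 0.095]
eef_rot: [-0.0, 0.985, -0.172, 0.0]
force: [-0.7, -0.6, 4.1]
opening: 0.0107
grip_force: 61.4
```

Call:
send_rows:
  turn:
    - [0,0,0]
    - [0,0,0]
    - [0,0,0]
    - [0,0,0]
    - [0,0,0]
    - [0,0,0]
    - [0,0,0]
    - [0,0,0]
    - [0,0,0]
    - [0,0,0]
  translation:
    - [0,0,1]
    - [0,0,1]
    - [0,0,1]
    - [0,0,1]
    - [0,0,1]
    - [0,0,1]
    - [0,0,1]
    - [0,0,1]
    - [0,0,1]
    - [0,0,0]
  jaw: [255,255,255,255,255,255,255,255,255,255]

```text
time: 11.0
eef_pos: [0.5267, 0.2753, 0.086]
eef_rot: [-0.0, 0.985, -0.172, 0.0]
force: [-0.9, -1.3, 7.7]
opening: 0.0107
grip_force: 61.8
```

Call:
send_rows:
  turn:
    - [0,0,-0.12]
    - [0,0,-0.12]
    - [0,0,-0.12]
    - [0,0,0]
  translation:
    - [0,-0.2,0]
    - [0,-0.2,0]
    - [0,-0.2,0]
    - [0,0,0]
  jaw: [255,255,255,255]

```text
time: 11.4
eef_pos: [0.5276, 0.2765, 0.0864]
eef_rot: [-0.001, 1.0, 0.009, 0.001]
force: [0.7, -0.7, 7.5]
opening: 0.0111
grip_force: 61.8
```

Run:
```python
from h import *
s=ctrl.state();print(s["time"],s["eef_pos"],s["force"],s["torque"],s["qpos"])
```

```text
11.4 [0.5276 0.2765 0.0864] [ 0.7062 -0.7406  7.4954] [ 0.0244 -0.0009  0.008 ] [-0.3351  0.6304 -0.3008  1.774   0.2523  0.7726 -2.3156]
```

Call:
send_rows:
  turn:
    - [0,0,-0.1207]
    - [0,0,-0.1207]
    - [0,0,-0.1207]
    - [0,0,-0.1207]
    - [0,0,-0.1207]
    - [0,0,0]
  translation:
    - [0,-0.2,0]
    - [0,-0.2,0]
    - [0,-0.2,0]
    - [0,-0.2,0]
    - [0,-0.2,0]
    - [0,0,0]
  jaw: [255,255,255,255,255,255]

```text
time: 12.0
eef_pos: [0.5273, 0.2775, 0.0864]
eef_rot: [-0.001, 0.952, 0.306, 0.001]
force: [-0.1, -0.4, 7.0]
opening: 0.0112
grip_force: 61.8
```

Call:
send_rows:
  turn:
    - [0,0,-0.1207]
    - [0,0,-0.1207]
    - [0,0,-0.1207]
    - [0,0,-0.1207]
    - [0,0,-0.1207]
    - [0,0,0]
    - [0,0,0]
  translation:
    - [0,-0.2,0]
    - [0,-0.2,0]
    - [0,-0.2,0]
    - [0,-0.2,0]
    - [0,-0.2,0]
    - [0,0,0]
    - [0,0,0]
  jaw: [255,255,255,255,255,255,255]

```text
time: 12.7
eef_pos: [0.5265, 0.2782, 0.0864]
eef_rot: [-0.0, 0.819, 0.573, 0.001]
force: [-0.5, 0.3, 6.2]
opening: 0.0111
grip_force: 61.8
```

Call:
send_rows:
  turn:
    - [0,0,0]
    - [0,0,0]
    - [0,0,0]
    - [0,0,0]
    - [0,0,0]
    - [0,0,0]
    - [0,0,0]
    - [0,0,0]
  translation:
    - [0,0,-1]
    - [0,0,-1]
    - [0,0,-1]
    - [0,0,-1]
    - [0,0,-1]
    - [0,0,-1]
    - [0,0,-1]
    - [0,0,0]
  jaw: [255,255,255,255,255,255,255,255]

```text
time: 13.5
eef_pos: [0.526, 0.2781, 0.0932]
eef_rot: [-0.0, 0.819, 0.573, 0.001]
force: [1.7, 2.4, 4.8]
opening: 0.0115
grip_force: 61.4
```

Run:
```python
from h import *
s=ctrl.state();print(s["time"],s["eef_pos"],s["force"],s["torque"])
```

```text
13.5 [0.526  0.2781 0.0932] [1.6677 2.4341 4.8143] [ 0.5769 -0.181   0.0491]
```

Call:
send_rows:
  turn:
    - [0,0,0]
    - [0,0,0]
    - [0,0,0]
  translation:
    - [0,0,-0.5]
    - [0,0,-0.5]
    - [0,0,0]
  jaw: [255,255,255]

```text
time: 13.8
eef_pos: [0.5259, 0.2779, 0.0941]
eef_rot: [-0.0, 0.819, 0.573, 0.0]
force: [1.3, 3.3, 4.1]
opening: 0.0111
grip_force: 61.3
```

Run:
```python
from h import *
s=ctrl.state();print(s["time"],s["eef_pos"],s["force"],s["torque"])
```

```text
13.8 [0.5259 0.2779 0.0941] [1.2634 3.2604 4.1028] [ 0.8727 -0.2877 -0.0088]
```

The lateral force of about 3.5 N is along fixture +y (tool +x), so I'll ease that way.

Call:
send_rows:
  turn:
    - [0,0,0]
    - [0,0,0]
    - [0,0,0]
  translation:
    - [0.5,0,0]
    - [0.5,0,0]
    - [0,0,0]
  jaw: [255,255,255]

```text
time: 14.1
eef_pos: [0.526, 0.2781, 0.0939]
eef_rot: [0.0, 0.819, 0.573, -0.0]
force: [-0.1, 2.1, 4.6]
opening: 0.0112
grip_force: 61.5
```

Call:
send_rows:
  turn:
    - [0,0,0]
    - [0,0,0]
    - [0,0,0]
  translation:
    - [0,0,-0.4]
    - [0,0,-0.4]
    - [0,0,0]
  jaw: [255,255,255]

```text
time: 14.4
eef_pos: [0.526, 0.278, 0.0942]
eef_rot: [-0.0, 0.819, 0.573, -0.0]
force: [1.2, 2.8, -1.2]
opening: 0.0113
grip_force: 60.5
```

Run:
```python
from h import *
s=ctrl.state();print(s["time"],s["eef_pos"],s["force"],s["torque"])
f=ctrl.grab_frame("wrist");a=ctrl.grab_frame("scene")
cv2.imwrite("pics/w5.png",np.hstack([cv2.resize(f[180:430,210:420],(400,480),interpolation=2),cv2.resize(a[310:430,470:570],(400,480),interpolation=2)]))
```

```text
14.4 [0.526  0.278  0.0942] [ 1.1894  2.8435 -1.1514] [ 0.7445 -0.4102 -0.0199]
```

View pics/w5.png

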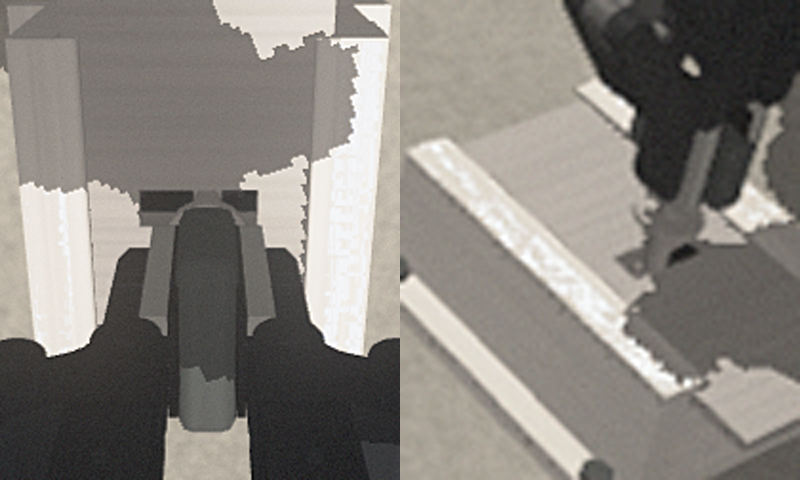

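The wrist view shows the stem centred in the slot, with the grip and bar lying across it. The reaction has flipped to −1.2 N at TCP z 0.0942, so the bar is up against the plate. I'll release and retreat.

Call:
send_rows:
  turn:
    - [0,0,0]
    - [0,0,0]
    - [0,0,0]
    - [0,0,0]
    - [0,0,0]
    - [0,0,0]
    - [0,0,0]
    - [0,0,0]
    - [0,0,0]
    - [0,0,0]
    - [0,0,0]
    - [0,0,0]
  translation:
    - [0,0,0]
    - [0,0,0]
    - [0,0,0]
    - [0,0,0]
    - [0,0,0]
    - [0,0,-5]
    - [0,0,-15]
    - [0,0,-25]
    - [0,0,-30]
    - [0,0,-30]
    - [0,0,-15]
    - [0,0,0]
  jaw: [110,110,110,110,110,110,110,110,110,110,110,110]

```text
time: 15.7
eef_pos: [0.527, 0.2796, 0.2184]
eef_rot: [0.0, 0.819, 0.573, 0.003]
force: [0.3, -0.1, -0.6]
opening: 0.0487
grip_force: 0.0
```

Run:
```python
from h import *
s=ctrl.state();print(s["time"],s["eef_pos"],s["force"])
f=ctrl.grab_frame("wrist");a=ctrl.grab_frame("scene");i=ctrl.camera_info("wrist")
print(proj(i,(.5255,.2775,.113)),proj(ctrl.camera_info("scene"),(.5255,.2775,.113)))
cv2.imwrite("pics/w6.png",np.hstack([cv2.resize(f[100:400,200:440],(400,500),interpolation=2),cv2.resize(a[300:440,470:582],(400,500),interpolation=2)]))
```

```text
15.7 [0.527  0.2796 0.2184] [ 0.334  -0.0877 -0.5873]
(np.float64(316.02991328836015), np.float64(249.15156345958087)) (np.float64(546.4569764480822), np.float64(337.46876522795156))
```

View pics/w6.png

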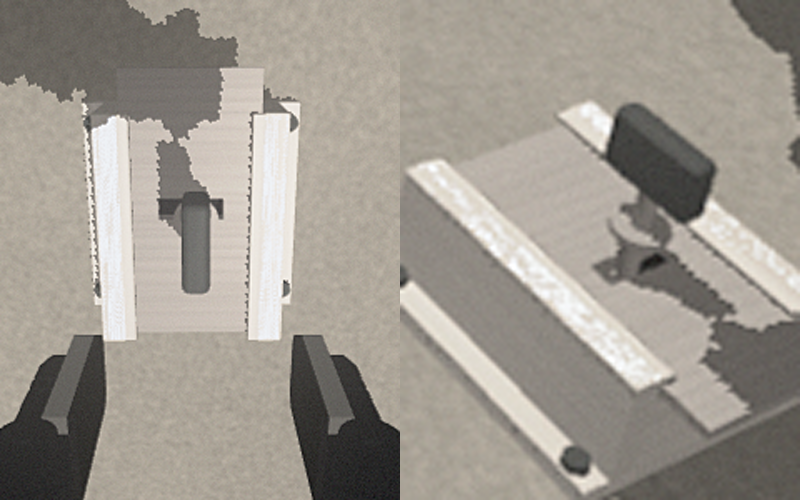

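The stud stands upright across the slot, locked and clear of the gripper. I'll hand in.

```bash
python3 -c "
from cell import ctrl
print(ctrl.job_done())"
```

```text
the job is handed in; nothing more can be done
None
```

The T-stud is locked across the slot under the plate; on the last look it stood upright with the gripper clear, the job was handed in at about 16 s, and the highest wrist force I read during insertion was about 8 N (hand-in gave no verdict).

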